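Secret drawer of the long spice box

TASK

Two wooden spice boxes with dark sliding covers along their front edge stand on the table. On the longer one, slide the cover by its upright grip along the edge, to the robot's right, as far as it goes, so that the recess hidden under it lies open; then reach down into the recess and press the brass catch fully down, so that the secret drawer comes out, and leave it open. Leave the shorter box shut.

Things in the scene. Friction and masses are not known exactly. Their poses are not given: they have to be found in the camera images.
- long_grip (a point): middle of the upright grip on the dark cover of the longer box (240 mm along y, 130 mm deep, 92 mm high, fixed). Grip: bar 12 mm thick along y, 44 mm along x, 30 mm tall, this point half-way up; the cover's top, 15 mm below, reaches 45 mm to either side in y. z up, x to the box's back, y along its front edge, to the robot's left (yaw up to 0.3 rad either way). Moves along -y with the cover
- long_catch (a point): centre of the upper face of the brass catch, a flat plate 56 mm square, nearly filling a recess 60 by 60 mm in the longer box, hidden by the shut cover. Axes as the box's. Unpressed this point is 10 mm below the recess's rim and 20 mm below the box top and front lip beside it. It goes 12 mm straight down (4 to 6 N) to a stop, and stays down where it is left
- long_cover (a joint): how far the longer box's cover has slid along the box's -y, in m: 0 shut, 0.095 fully open at its stop; starts at 0 to 0.015. It slides with about 1.5 N and stays where it is left; from 0.08 on the whole recess is clear
- long_drawer (a joint): how far the longer box's secret drawer has come out of the front face (along the box's -x), in m: 0 shut, 0.048 out. It has no handle; it is driven by the catch through a linkage, 4 mm for each mm that the catch goes down, and stays where it is
- short_cover (a joint): the same kind of cover on the shorter box (150 mm long, otherwise built alike, standing on the other side), in m: 0 shut, 0.062 open; starts at 0 to 0.008; not to be opened

How it is judged:
On the way, in this order (a step that is already met when the one before it is completed fails the run):
1. the longer box's cover is slid open, clear of the recess, the drawer still shut (value of joint long_cover above 0.08 m and value of joint long_drawer below 0.008 m), for 0.2 s.
2. the catch is pressed down, which drives the secret drawer out (value of joint long_drawer above 0.036 m), for 0.2 s.
At the end, for the whole second after the job is handed in: The longer box's cover is open by more than 75 mm of its 95 mm, its secret drawer is out by more than 36 mm of its 48 mm (catch down by more than 9 mm of 12 mm), and the shorter box's cover is open by less than 25 mm (value of joint long_cover above 0.075 m and value of joint long_drawer above 0.036 m and value of joint short_cover below 0.025 m); the robot touches nothing.
It fails at once if the shorter box's cover is slid open (value of joint short_cover above 0.025 m).
It also fails if it takes over 38 s, if anything falls off the work surface, if the arm or the gripper's body presses on something with over 40 N, if the wrist force passes 120 N, or if a joint passes its speed limit or range.

ROBOT

A 6-joint arm with a two-finger parallel gripper is mounted at the origin on a cart in front of the work surface, level with it; the furniture and walls round the work are solid. World frame = base frame: x ahead of the robot, y to its left, z up, the work surface at z = 0. Lengths are in m, angles in rad, forces in N, time in s.
With the tool pointing down it reaches from about 0.4 to 0.825 m from the base axis. Payload 7 kg.
Tool frame: the origin (TCP) lies at the very end of the fingers, on their centre line; the grasp point (between the pads) lies 19 mm behind it; z points along the fingers, y is the line along which they close (so a half turn about z gives the same grasp; the last joint's range is limited). The gripper opens to 85 mm and grips with 20 to 120 N. Pads are 22 mm wide; open, the fingers measure 114 mm over their backs; the gripper's body (76 mm by 85 mm) begins 54 mm behind the grasp point. The pads swing forward as they close: fully open they stand 13 mm farther back than shut.
Start: joints at [1.421, 0.359, 0.012, 0, -1.224, -0.288], TCP at [0.286, 0.611, 0.194] pointing down, gripper open.
Joint ranges: [-3.07, 3.07], [-1.43, 2.12], [-1.02, 1.25], [-3.03, 1.67], [-3.05, -0], [-3.03, 3.03]. Speed limits (rad/s): [2.39, 2.39, 3.01, 3.14, 3.14, 3.14].

INTERFACE

Orientations are given as a unit quaternion [w, x, y, z].
In Python, from bench import robot, imaging, job gives the robot as it stands.
- The arm moves only by the tool send_rows, never from a script. Its argument "targets" is a list that holds one entry, the list of rows, each a list of 4 numbers: the shift along the tool's x, y, z as a fraction of full scale, then the turn about the tool's z as a fraction of full scale. A call has 1 to 12 rows; each row is the pose to reach, as a shift and turn from the pose commanded when the call began, along the tool's axes at that moment, turning the shorter way round; what a row does not reach only later rows make up. Full scale, the value 1, is 500 mm for a shift and 2 pi rad for a turn. A row lasts 1/8 s, in which the tool goes at most 62.5 mm and 10.7 degrees, less where a joint would pass 70% of its speed; a pose out of reach is approached as far as the arm can. A call with a number of a shift or a turn outside -1 to 1 is refused whole. A call with a gripper value outside its range is refused whole. "hand" is the closure, from 0 (fully open) to 1 (shut), set as the call begins (left out, the last holds). The fingers move at their own pace and stop on an object; "newtons" is the grip in N (left out, the last holds). Time passes only in rows, so rows that repeat a pose let the fingers close. It gives the time, the measured TCP pose, the force, the opening and the grip force at its end, in the units of the state.
- robot.sense(): the state, without advancing time (a new reading comes with each control period).
- imaging.capture(name): name is "scene" or "top"; returns (picture, depth): 400x640x3 uint8, red, green, blue; 400x640 float32, m along the optical axis (not along the pixel's ray), 0 where there is no reading.
- imaging.camera_params(name): a dict with "fx", "fy", "cx", "cy" (pixels), "k1" (the pictures are not rectified: a ray, as slopes to the right and down, at radius r is drawn at 1 + k1 r^2 times it, then the intrinsics apply), "xyz" and "attitude" of the camera in the world. Camera axes: x right, y down, z forward; pixel columns grow to the right and rows downward; lengths in m; the calibration is good to about 2 mm. A picture is of the moment at which its call begins. camera_params takes no time and is no camera call.
- job.job_done(): hands the job in; it is judged then, once.
The state is a dict: "time_s": time; "joint_pos": joint angles; "dq": joint speeds; "effort": joint torques, N m; "position": TCP position; "eef_rot": TCP orientation; "wrist_force": force on the tool from outside, world axes, zero at the start; "wrist_torque": the same for the moment, N m; "finger_gap": finger opening in m; "grasp_force": force on a finger pad.
Only numpy, scipy, OpenCV 4.12 (cv2) and the standard library are available. Lean on these libraries where they do the work, as an engineer would, in place of code of your own. Each camera call takes 0.05 s, during which the arm holds its last target. There are 200 camera calls.

## Working session

There is one attempt and no reset: what is moved stays moved. The work goes in short steps, Python scripts to look and compute and a tool call to move; the robot and the scene stay as the last step left them, time stands still between calls to the robot, and variables do not carry over. Pictures are saved under pics/ and viewed, at most 10 in all, crops included, and the job is handed in when it is done.

Besides the shell and the picture viewer there is one more tool, called after "Call:" by a JSON object that holds its "op" and its "data", one argument or row to a line. send_rows: Moves the arm, as the interface text tells. Shift numbers are shares of 500 mm and turn numbers shares of 2 pi rad, none past 1 either way. Its arguments: {"type":"object","properties":{"targets":{"type":"array","items":{"type":"array","items":{"type":"array","items":{"type":"number"}}}},"hand":{"type":"number"},"newtons":{"type":"number"}},"required":["targets"]}

```bash
mkdir -p pics
cat > h.py <<'E'
import numpy as np, cv2
from bench import robot, imaging, job
from scipy.spatial.transform import Rotation as R
def cloud(name):
    im,d=imaging.capture(name); p=imaging.camera_params(name)
    K=np.array([[p['fx'],0,p['cx']],[0,p['fy'],p['cy']],[0,0,1.]])
    v,u=np.mgrid[0:400,0:640]
    s=cv2.undistortPoints(np.stack([u,v],-1).reshape(-1,1,2).astype(float),K,np.array([p['k1'],0,0,0.])).reshape(400,640,2)
    c=np.dstack([s,np.ones((400,640))])*d[...,None]
    a=np.array(p['attitude'],float)
    M=a if a.shape==(3,3) else R.from_quat(a[[1,2,3,0]]).as_matrix()
    w=c@M.T+np.array(p['xyz']); w[d==0]=np.nan
    return im,w
E
python3 - <<'E'
from h import *
for n in('top','scene'):
    print(imaging.camera_params(n))
    im,w=cloud(n); np.save(n+'.npy',w); cv2.imwrite(f'pics/{n}1.png',im[...,::-1])
print(robot.sense())
E
```

```text
{'fx': 436.3339486096586, 'fy': 436.3339486096586, 'cx': 317.93514496804374, 'cy': 192.65260419950494, 'k1': -0.11581388371449126, 'xyz': array([ 0.51147665, -0.00620215,  1.0835    ]), 'attitude': array([-0.01740648,  0.70725593, -0.70664088,  0.01203062])}
{'fx': 366.79698102192503, 'fy': 366.79698102192503, 'cx': 319.53266584147025, 'cy': 201.0555903264281, 'k1': -0.06283741155821287, 'xyz': array([0.5573495 , 0.50425489, 0.74770698]), 'attitude': array([ 0.00687239, -0.01971511,  0.944311  , -0.32839125])}
{'time_s': 0.1, 'joint_pos': array([ 1.42111515e+00,  3.59294318e-01,  1.11406001e-02, -3.15502218e-04,
       -1.22410373e+00, -2.88101244e-01]), 'dq': array([ 0.00051109, -0.0031954 ,  0.00270803,  0.00140676, -0.00093316,
       -0.00036813]), 'effort': array([-2.21677132e-03, -5.84765768e+01,  2.94109851e+01,  6.95472971e+00,
       -3.09524934e-03,  6.87152948e-06]), 'position': array([0.28597224, 0.61088193, 0.19336541]), 'eef_rot': array([ 7.39067509e-04,  9.76126884e-01, -2.17199794e-01, -9.74492212e-05]), 'wrist_force': array([-0.24593735,  0.42958115,  0.44335294]), 'wrist_torque': array([ 0.0067032 , -0.02930052,  0.01399093]), 'grasp_force': 0.0, 'finger_gap': 0.0852836788220015}
```

View pics/top1.png

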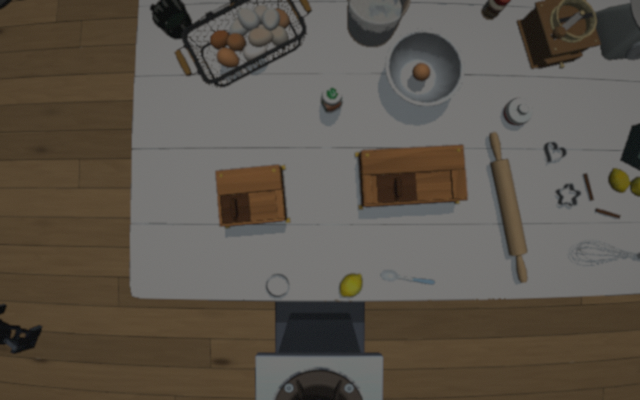

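View pics/scene1.png

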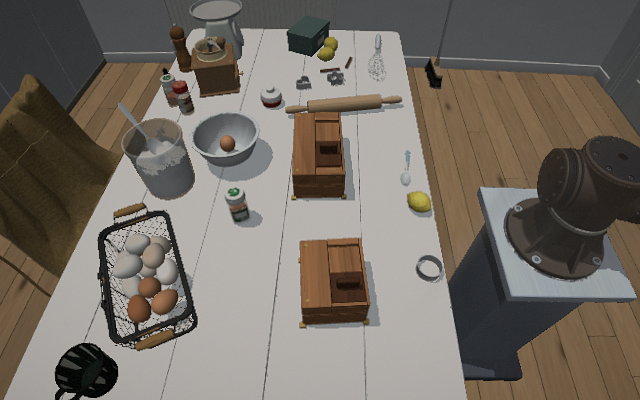

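The top view shows the longer box at about (360–467, 147–207). Its dark cover is around (377–416, 172–203), with the grip near (398, 187). The shorter box is at the left, (217–288, 166–227).

Run:
```python
from h import *
w=np.load('top.npy'); im=cv2.imread('pics/top1.png')
v,u=np.mgrid[0:400,0:640]
roi=(u>350)&(u<475)&(v>138)&(v<214)
z=w[...,2]
b=roi&(z>.07); P=w[b]
r=cv2.minAreaRect(P[:,:2].astype(np.float32)*1000); print('box',r); print(cv2.boxPoints(r).round())
g=roi&(z>.104); print('zhist',np.histogram(P[:,2],bins=np.arange(.07,.14,.004)))
G=w[g]; print('grip',len(G),cv2.minAreaRect(G[:,:2].astype(np.float32)*1000),G.mean(0),G[:,2].max(),u[g].min(),u[g].max(),v[g].min(),v[g].max())
g2=g&(z>G[:,2].max()-.008); print(w[g2].mean(0),g2.sum(),w[g2].min(0),w[g2].max(0))
k=(u>205)&(u<295)&(v>155)&(v<235)&(z>.07); print('short',cv2.minAreaRect(w[k][:,:2].astype(np.float32)*1000))
# dark cover
dk=b&(im.max(2)<70)&(v>165)
print('dark',cv2.minAreaRect(w[dk][:,:2].astype(np.float32)*1000), np.nanmedian(w[dk],0))
cv2.imwrite('pics/crop.png',cv2.resize(im[135:220,345:480],None,fx=5,fy=5))
for row in (177,187,197): print(row,(z[row,366:460:3]*1000).round())
```

```text
box ((594.644287109375, -218.30966186523438), (130.754150390625, 240.8978271484375), 3.3587377071380615)
[[ 522. -102.]
 [ 536. -342.]
 [ 667. -335.]
 [ 653.  -94.]]
zhist (array([   6,   14,  396,  799,  576, 3004,  938,   10,    6,    7,   11,
         14,   80,   12,    0,    0,    0]), array([0.07 , 0.074, 0.078, 0.082, 0.086, 0.09 , 0.094, 0.098, 0.102,
       0.106, 0.11 , 0.114, 0.118, 0.122, 0.126, 0.13 , 0.134, 0.138]))
grip 125 ((565.6119384765625, -178.12905883789062), (42.60252380371094, 13.148853302001953), 2.1919362545013428) [ 0.56561663 -0.17666361  0.11845304] 0.1246184157887349 395 401 177 196
[ 0.56550103 -0.1773484   0.1201179 ] 102 [ 0.54432761 -0.18344504  0.11678585] [ 0.58673773 -0.17166635  0.12461842]
short ((547.4593505859375, 159.25033569335938), (130.61135864257812, 149.97412109375), 5.546411514282227)
dark ((573.96484375, -203.41473388671875), (91.51692962646484, 208.83438110351562), 3.2136142253875732) [ 0.56811134 -0.17501333  0.09099727]
177 [ 92.  96.  84.  81.  93.  91.  91.  92.  91.  88. 117. 122.  91.  88.
  91.  93.  89.  84.  81.  83.  82.  83.  83.  85.  84.  83.  86.  86.
  84.  93.  92.  95.]
187 [ 93.  90.  79.  85.  95.  95.  87.  89.  93.  91. 119. 120.  94.  90.
  89.  90.  90.  89.  85.  82.  82.  84.  85.  83.  85.  81.  85.  84.
  82.  92.  93.  94.]
197 [94. 90. 85. 83. 93. 90. 91. 91. 91. 88. 92. 92. 91. 92. 89. 91. 93. 82.
 85. 82. 83. 83. 79. 81. 82. 80. 84. 79. 82. 94. 91. 95.]
```

View pics/crop.png

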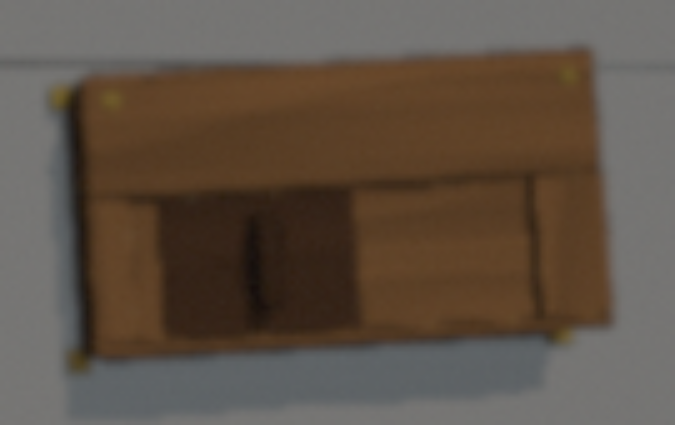

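The crop shows the cover slightly off its left end, with the grip at about the crop's (257, 262). I'll push the grip with closed fingers from its +y side, starting by moving to hover there.

```bash
cat >> h.py <<'E'
YAW=0.058; BX=np.array([np.cos(YAW),np.sin(YAW),0]); BY=np.array([-np.sin(YAW),np.cos(YAW),0])
def rows(targets, yaw=None):
    s=robot.sense(); q=np.array(s['eef_rot']); M=R.from_quat(q[[1,2,3,0]]).as_matrix()
    y0=np.arctan2(M[1,0],M[0,0]); print('t',s['time_s'],'pos',s['position'],'yaw',y0,'F',s['wrist_force'])
    for t in targets:
        d=M.T@(np.array(t)-s['position'])/.5
        print(d.round(4), 0 if yaw is None else round((((y0-yaw)+np.pi)%(2*np.pi)-np.pi)/(2*np.pi),4))
E
python3 -c "
from h import *
g=np.array([.5655,-.1774,0])
rows([g+.035*BY+[0,0,.18]],YAW+np.pi)"
```

```text
t 0.1 pos [0.28597224 0.61088193 0.19336541] yaw -0.4378897474626458 F [-0.24593735  0.42958115  0.44335294]
[1.1415 1.1291 0.0286] 0.4211
```

Call:
{"op": "send_rows", "data": {
  "targets": [
    [[0.1, 0.1, 0, 0.03], [0.2, 0.2, 0, 0.06], [0.3, 0.3, 0, 0.09], [0.4, 0.4, 0, 0.12], [0.5, 0.5, 0, 0.15], [0.6, 0.6, 0, 0.18], [0.65, 0.65, 0, 0.21], [0.7, 0.7, 0, 0.24], [0.7, 0.7, 0, 0.25], [0.7, 0.7, 0, 0.25]]
  ],
  "hand": 1,
  "newtons": 40
}}

```text
time_s: 1.35
position: [0.4548, 0.1452, 0.194]
eef_rot: [-0.0, -0.536, 0.844, 0.0]
wrist_force: [0.8, -0.6, -0.5]
finger_gap: 0.0
grasp_force: 0.0
```

```bash
python3 -c "
from h import *
g=np.array([.5655,-.1774,0])
rows([g+.035*BY+[0,0,.18]],YAW+np.pi)"
```

```text
t 1.35 pos [0.45479556 0.1451681  0.19404595] yaw -2.0096979530350247 F [ 0.82197949 -0.59669306 -0.53455335]
[ 0.4284 -0.4412  0.0281] 0.1709
```

Call:
{"op": "send_rows", "data": {
  "targets": [
    [[0.1, -0.1, 0, 0.03], [0.2, -0.2, 0, 0.06], [0.3, -0.3, 0, 0.09], [0.4, -0.4, 0.02, 0.12], [0.4284, -0.4412, 0.028, 0.15], [0.4284, -0.4412, 0.028, 0.1709], [0.4284, -0.4412, 0.028, 0.1709], [0.4284, -0.4412, 0.028, 0.1709]]
  ]
}}

```text
time_s: 2.35
position: [0.5638, -0.1405, 0.1803]
eef_rot: [0.0, -0.032, 0.999, 0.0]
wrist_force: [0.8, -0.3, -0.3]
finger_gap: -0.0001
grasp_force: 0.0
```

```bash
python3 -c "
from h import *
g=np.array([.5655,-.1774,0])
rows([g+.035*BY+[0,0,.1],g+(.022-.1)*BY+[0,0,.1]],YAW+np.pi)
im,w=cloud('scene'); cv2.imwrite('pics/s2.png',cv2.resize(im[80:230,230:430,::-1],None,fx=4,fy=4))"
```

```text
t 2.35 pos [ 0.56382458 -0.14054927  0.18026199] yaw -3.0770310731151644 F [ 0.75490075 -0.29949182 -0.26758318]
[ 0.001  -0.0038  0.1605] 0.001
[ 0.0024 -0.2298  0.1605] 0.001
```

View pics/s2.png

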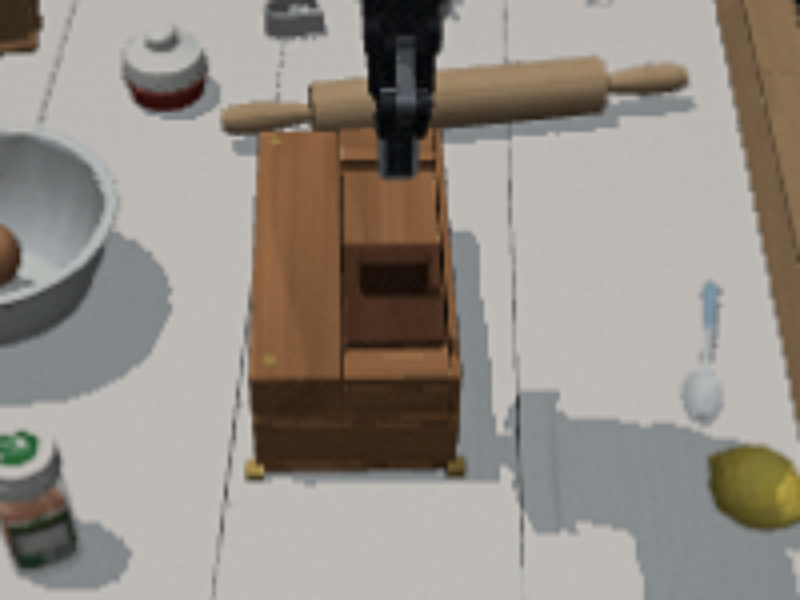

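The fingertips are at crop (398, 175), at height and in line with the grip at (395, 278), with clear space below. Next I descend and start the push.

Call:
{"op": "send_rows", "data": {
  "targets": [
    [[0, 0, 0.08, 0], [0, 0, 0.14, 0], [0.001, 0, 0.16, 0.001], [0.001, 0, 0.16, 0.001], [0.001, -0.02, 0.16, 0.001], [0.001, -0.04, 0.16, 0.001], [0.001, -0.06, 0.16, 0.001], [0.001, -0.08, 0.16, 0.001], [0.001, -0.1, 0.16, 0.001], [0.001, -0.1, 0.16, 0.001]]
  ]
}}

```text
time_s: 3.65
position: [0.5661, -0.1924, 0.1001]
eef_rot: [-0.0, -0.026, 1.0, -0.0]
wrist_force: [-0.4, 0.0, 0.3]
finger_gap: 0.0001
grasp_force: 0.0
```

```bash
python3 -c "
from h import *
g=np.array([.5655,-.1774,0])
rows([g+(.022-.08)*BY+[0,0,.1],g+(.022-.1)*BY+[0,0,.1]],YAW+np.pi)"
```

```text
t 3.65 pos [ 0.56610122 -0.19238988  0.10005207] yaw -3.0898513995133836 F [-0.35296073  0.03349948  0.28480849]
[-0.0011 -0.086   0.0001] -0.001
[-1.30e-03 -1.26e-01  1.00e-04] -0.001
```

Call:
{"op": "send_rows", "data": {
  "targets": [
    [[0, -0.02, 0, 0], [0, -0.04, 0, 0], [0, -0.06, 0, 0], [0, -0.075, 0, 0], [0, -0.085, 0, 0], [-0.001, -0.095, 0, 0], [-0.001, -0.1, 0, 0], [-0.001, -0.105, 0, 0], [-0.001, -0.105, 0, 0]]
  ]
}}

```text
time_s: 4.78
position: [0.5695, -0.244, 0.1002]
eef_rot: [0.0, -0.026, 1.0, 0.0]
wrist_force: [-0.0, 0.6, 0.8]
finger_gap: -0.0002
grasp_force: 0.0
```

Run:
```python
from h import *
rows([])
im,w=cloud('top'); np.save('top.npy',w); cv2.imwrite('pics/t3.png',cv2.resize(im[135:220,345:480,::-1],None,fx=5,fy=5))
```

```text
t 4.775 pos [ 0.56949469 -0.24396764  0.10019735] yaw -3.088728500474256 F [-0.04006265  0.56980333  0.75762585]
```

View pics/t3.png

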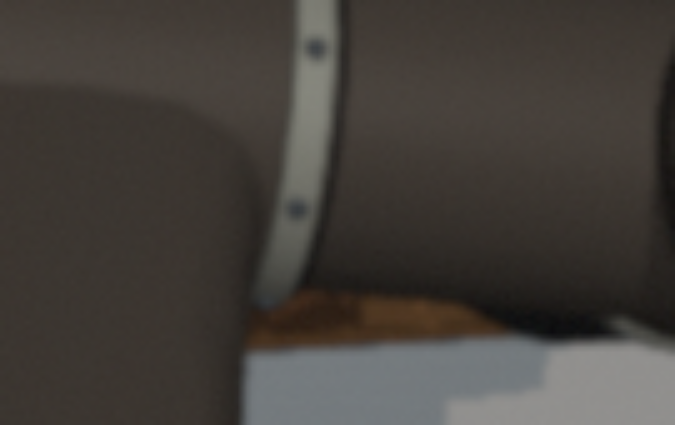

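The arm blocks the top view, so I'll continue by force until the stop.

Call:
{"op": "send_rows", "data": {
  "targets": [
    [[0, -0.004, 0, 0], [0, -0.008, 0, 0], [0, -0.012, 0, 0], [0, -0.012, 0, 0]]
  ]
}}

```text
time_s: 5.32
position: [0.5698, -0.2501, 0.1002]
eef_rot: [-0.0, -0.026, 1.0, 0.0]
wrist_force: [-0.2, -0.1, -0.2]
finger_gap: -0.0006
grasp_force: 0.0
```

Run:
```python
from h import *
rows([])
im,w=cloud('scene'); np.save('scene.npy',w); cv2.imwrite('pics/s4.png',cv2.resize(im[80:230,230:430,::-1],None,fx=4,fy=4))
```

```text
t 5.325 pos [ 0.56976664 -0.2500824   0.10015009] yaw -3.088882010177009 F [-0.20799011 -0.10280409 -0.20038728]
```

View pics/s4.png

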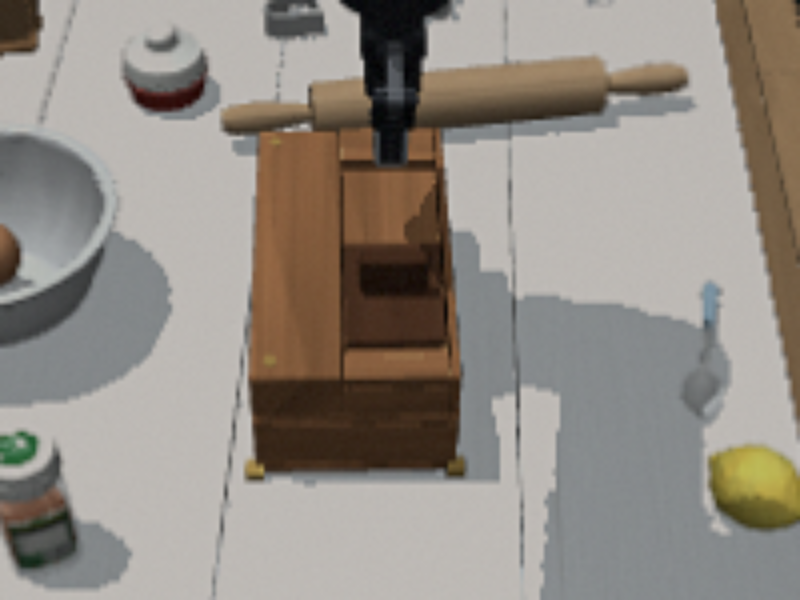

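The finger is at crop (390, 160), but the cover hasn't moved: it's still at (345–440, 245–345). I'll compare the two clouds to see why.

Run:
```python
from h import *
w=np.load('scene.npy')
# crop px -> full: u=230+x/4, v=80+y/4
for n,(x,y) in dict(fingertip=(390,150),finger2=(390,158),griptop=(395,262),gripface=(395,285),cover=(395,325),boxtop=(300,300),endpiece=(400,362),plate=(380,200)).items():
    u,v=230+x//4,80+y//4
    print(n,(np.nanmedian(w[v-1:v+2,u-1:u+2].reshape(-1,3),0)*1000).round())
s=robot.sense(); print(s['joint_pos'])
```

```text
fingertip [ 569. -236.  154.]
finger2 [ 569. -236.  148.]
griptop [ 565. -174.  116.]
gripface [ 564. -171.   99.]
cover [ 563. -146.   88.]
boxtop [ 622. -165.   90.]
endpiece [ 558. -113.   90.]
plate [ 575. -273.   80.]
[-1.00144592e-01  3.46277661e-01 -2.33846175e-01 -1.27613070e-05
 -9.90723524e-01 -1.41793477e+00]
```

Run:
```python
from h import *
p=imaging.camera_params('scene'); a=np.array(p['attitude']); M=R.from_quat(a[[1,2,3,0]]).as_matrix()
K=np.array([[p['fx'],0,p['cx']],[0,p['fy'],p['cy']],[0,0,1.]])
def proj(P):
    c=M.T@(np.array(P)-p['xyz']); 
    q=cv2.projectPoints(c.reshape(1,1,3),np.zeros(3),np.zeros(3),K,np.array([p['k1'],0,0,0.]))[0].ravel()
    return ((q-[230,80])*4).round()
for z in(.18,.2,.22,.24): print('hover',z,proj([.564,-.127,z]))
for z in(.1,.12,.14,.16): print('now',z,proj([.57,-.236,z]))
w=np.load('scene.npy')
for y in range(100,180,8): print(y,(w[80+y//4,230+390//4]*1000).round())
print(robot.sense()['position'])
```

```text
hover 0.18 [393. 235.]
hover 0.2 [393. 208.]
hover 0.22 [394. 180.]
hover 0.24 [395. 151.]
now 0.1 [386. 214.]
now 0.12 [386. 191.]
now 0.14 [387. 166.]
now 0.16 [387. 141.]
100 [ 569. -188.  228.]
108 [ 569. -190.  220.]
116 [ 569. -201.  206.]
124 [ 569. -220.  186.]
132 [ 570. -238.  166.]
140 [ 570. -237.  161.]
148 [ 569. -238.  153.]
156 [ 569. -237.  147.]
164 [ 569. -247.  133.]
172 [ 570. -301.   81.]
[ 0.56977178 -0.25001249  0.10017662]
```

The camera puts the fingertip about 43 mm higher than the reported TCP in both pictures, while x and y agree. The fingers passed over the grip, so I'll correct z by that amount: reported z = true z − 0.042. Then I go back and approach again, watching the force.

```bash
python3 -c "
from h import *
g=np.array([.5655,-.1774,0])
rows([g+.035*BY+[0,0,.1],g+.035*BY+[0,0,.060],g+(.021-.06)*BY+[0,0,.060]],YAW+np.pi)"
```

```text
t 5.375 pos [ 0.56977178 -0.25001249  0.10017662] yaw -3.088882682926557 F [ 0.41375667 -1.25214185 -0.81986695]
[0.0013 0.2155 0.0004] -0.0008
[0.0012 0.2155 0.0804] -0.0008
[0.0005 0.0675 0.0804] -0.0008
```

Call:
{"op": "send_rows", "data": {
  "targets": [
    [[0.001, 0.1, 0, 0], [0.001, 0.2, 0, 0], [0.001, 0.22, 0, 0], [0.001, 0.22, 0, 0], [0.001, 0.22, 0.03, 0], [0.001, 0.22, 0.05, 0], [0.001, 0.22, 0.065, 0], [0.001, 0.22, 0.075, 0], [0.001, 0.22, 0.075, 0]]
  ]
}}

```text
time_s: 6.5
position: [0.5633, -0.1403, 0.0622]
eef_rot: [-0.0, -0.026, 1.0, -0.0]
wrist_force: [0.7, 0.1, 0.4]
finger_gap: 0.0
grasp_force: 0.0
```

Run:
```python
from h import *
g=np.array([.5655,-.1774,0])
rows([g+.035*BY+[0,0,.06],g+(.021-.09)*BY+[0,0,.060]],YAW+np.pi)
im,w=cloud('scene'); cv2.imwrite('pics/s5.png',cv2.resize(im[80:230,230:430,::-1],None,fx=4,fy=4))
for y in range(190,320,8): print(y,(w[80+y//4,230+98]*1000).round())
```

```text
t 6.5 pos [ 0.56325421 -0.14028839  0.06219292] yaw -3.088934287912559 F [0.71410613 0.11979742 0.38560047]
[-0.0002 -0.0044  0.0044] -0.0009
[-0.0013 -0.2124  0.0044] -0.0009
190 [ 565. -102.  236.]
198 [ 565. -101.  231.]
206 [ 564. -102.  225.]
214 [ 564. -103.  218.]
222 [ 564. -105.  210.]
230 [ 564. -101.  208.]
238 [ 564. -101.  202.]
246 [564. -96. 201.]
254 [564. -94. 197.]
262 [564. -90. 195.]
270 [563. -85. 194.]
278 [563. -81. 191.]
286 [563. -79. 187.]
294 [563. -81. 179.]
302 [ 563. -108.  147.]
310 [ 563. -125.  123.]
318 [ 563. -124.  118.]
```

View pics/s5.png

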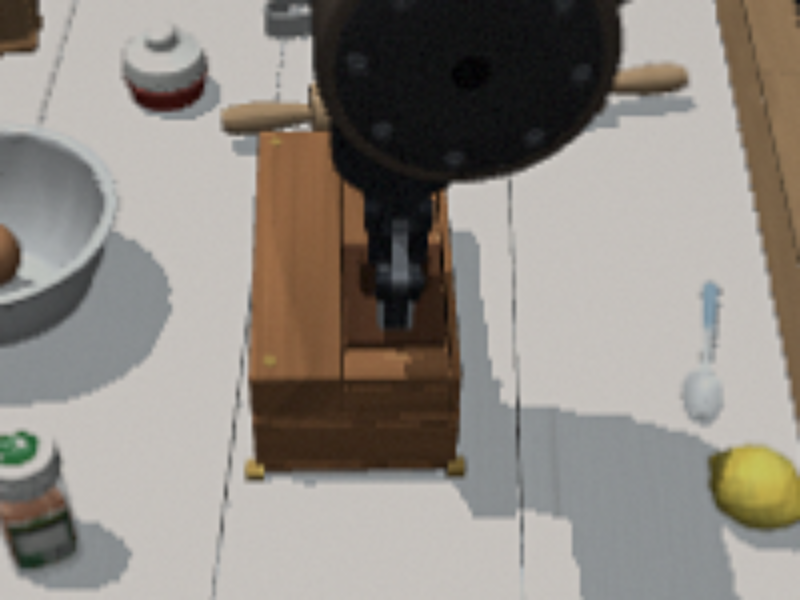

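Now the tip at crop (398, 328) is just above the cover, at z of about 0.105 and on the near side of the grip. Push.

Call:
{"op": "send_rows", "data": {
  "targets": [
    [[0, -0.03, 0.004, 0], [0, -0.05, 0.004, 0], [0, -0.07, 0.004, 0], [0, -0.09, 0.004, 0], [0, -0.11, 0.004, 0], [-0.001, -0.13, 0.004, 0], [-0.001, -0.15, 0.004, 0], [-0.001, -0.17, 0.004, 0], [-0.001, -0.19, 0.004, 0], [-0.001, -0.19, 0.004, 0]]
  ]
}}

```text
time_s: 7.8
position: [0.5687, -0.2358, 0.0604]
eef_rot: [-0.0, -0.026, 1.0, -0.0]
wrist_force: [1.6, 1.0, -0.1]
finger_gap: 0.0001
grasp_force: 0.0
```

Call:
{"op": "send_rows", "data": {
  "targets": [
    [[0, -0.006, 0, 0], [0, -0.012, 0, 0], [0, -0.016, 0, 0], [0, -0.016, 0, 0]]
  ]
}}

```text
time_s: 8.3
position: [0.5689, -0.2412, 0.0604]
eef_rot: [-0.0, -0.026, 1.0, 0.001]
wrist_force: [-1.2, 10.1, 3.4]
finger_gap: 0.0002
grasp_force: 4.9
```

Force has risen to 10 N, so the cover is at its stop. I back off, lift and look.

Call:
{"op": "send_rows", "data": {
  "targets": [
    [[0, 0.01, 0, 0], [0, 0.02, 0, 0], [0, 0.02, -0.06, 0], [0, 0.02, -0.12, 0], [0, 0.02, -0.2, 0], [0, 0.02, -0.2, 0]]
  ]
}}

```text
time_s: 9.05
position: [0.5712, -0.2335, 0.1646]
eef_rot: [0.003, -0.027, 1.0, -0.001]
wrist_force: [-0.3, 0.4, 0.7]
finger_gap: -0.0002
grasp_force: 0.0
```

Run:
```python
from h import *
rows([])
im,w=cloud('scene'); np.save('scene.npy',w); cv2.imwrite('pics/s6.png',cv2.resize(im[80:230,230:430,::-1],None,fx=4,fy=4))
```

```text
t 9.05 pos [ 0.57116883 -0.23350681  0.16460262] yaw -3.0880968480721505 F [-0.2943796   0.42256868  0.74986018]
```

View pics/s6.png

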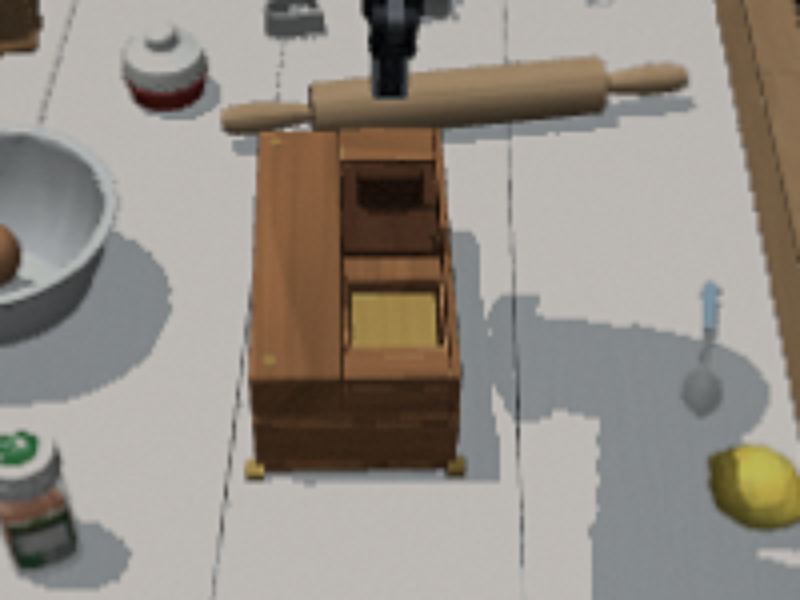

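The cover is fully open, with its grip at (390, 190). The brass catch is visible at crop (350–440, 290–350).

Run:
```python
from h import *
w=np.load('scene.npy')
P=w[80+296//4:80+344//4,230+356//4:230+436//4].reshape(-1,3)
print(np.nanmedian(P,0),np.nanmin(P,0),np.nanmax(P,0))
v,u=np.mgrid[0:400,0:640]
im=cv2.imread('pics/s6.png')[::4,::4].astype(int)
m=np.zeros((400,640),bool); m[80:230,230:430]=(im[...,2]-im[...,0]>70)&(im[...,1]>110)
m&=(u>312)&(u<345)&(v>148)&(v<172)
r=cv2.minAreaRect((w[m][:,:2]*1000).astype(np.float32)); print(m.sum(),r)
c=np.array([*r[0],0])/1000
c[2]=0
rows([c+[0,0,.12],c+[0,0,.050],c+[0,0,.018],c+[0,0,.014]],YAW+np.pi)
```

```text
[ 0.56226327 -0.16945738  0.07007266] [ 0.53748226 -0.19427253  0.06672221] [ 0.58777688 -0.14755589  0.07342283]
264 ((553.00634765625, -167.12196350097656), (28.547727584838867, 78.07282257080078), 36.69236755371094)
t 9.1 pos [ 0.56990675 -0.23306779  0.16243323] yaw -3.088556197822813 F [ 0.48916859 -0.8964505  -0.56627212]
[0.0271 0.1336 0.0847] -0.0008
[0.0275 0.1337 0.2247] -0.0008
[0.0278 0.1337 0.2887] -0.0008
[0.0278 0.1337 0.2967] -0.0008
```

Call:
{"op": "send_rows", "data": {
  "targets": [
    [[0.007, 0.1, 0, 0], [0.007, 0.128, 0.05, 0], [0.007, 0.128, 0.12, 0], [0.007, 0.128, 0.18, 0], [0.007, 0.128, 0.22, 0], [0.007, 0.128, 0.24, 0], [0.007, 0.128, 0.25, 0], [0.007, 0.128, 0.258, 0], [0.007, 0.128, 0.258, 0]]
  ]
}}

```text
time_s: 10.22
position: [0.5623, -0.1692, 0.032]
eef_rot: [0.0, -0.026, 1.0, 0.0]
wrist_force: [0.4, 0.9, -0.4]
finger_gap: 0.0002
grasp_force: 0.0
```

Call:
{"op": "send_rows", "data": {
  "targets": [
    [[0, 0, 0.006, 0], [0, 0, 0.012, 0], [0, 0, 0.018, 0], [0, 0, 0.024, 0], [0, 0, 0.024, 0]]
  ]
}}

```text
time_s: 10.85
position: [0.5628, -0.1693, 0.0226]
eef_rot: [0.001, -0.027, 1.0, -0.0]
wrist_force: [-8.2, 3.2, 27.4]
finger_gap: 0.0001
grasp_force: 14.2
```

Call:
{"op": "send_rows", "data": {
  "targets": [
    [[0, 0, -0.02, 0], [0, 0, -0.1, 0], [0, 0, -0.2, 0], [0, -0.1, -0.26, 0], [0, -0.15, -0.26, 0], [0, -0.15, -0.26, 0]]
  ]
}}

```text
time_s: 11.6
position: [0.5655, -0.2455, 0.1492]
eef_rot: [-0.0, -0.025, 1.0, 0.0]
wrist_force: [-0.0, 0.4, -0.7]
finger_gap: -0.0002
grasp_force: 0.0
```

Run:
```python
from h import *
rows([])
im,w=cloud('scene'); cv2.imwrite('pics/s7.png',cv2.resize(im[80:330,230:430,::-1],None,fx=2.4,fy=2.4))
P=w[80+296//4:80+344//4,230+356//4:230+436//4].reshape(-1,3)
print(np.nanmedian(P,0))
v,u=np.mgrid[0:400,0:640]
d=(w[...,0]<.528)&(w[...,0]>.44)&(w[...,1]<-.08)&(w[...,1]>-.35)&(w[...,2]>.015)&(w[...,2]<.1)
print(d.sum(), np.percentile(((w[d]-[.529,-.218,0])@BX),[2,10,50]) if d.sum() else '')
```

```text
t 11.6 pos [ 0.56551867 -0.24545533  0.14919837] yaw -3.091118755616682 F [-0.00391525  0.35764586 -0.65900249]
[ 0.56153011 -0.18098017  0.05827372]
595 [-0.05051904 -0.04827389 -0.04145577]
```

View pics/s7.png

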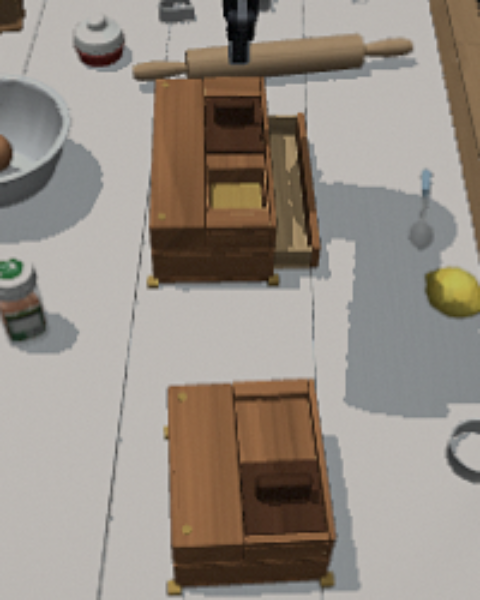

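The drawer is fully out, at (272–318, 115–265), about 48 mm. The catch sits about 12 mm lower, the cover is open, the shorter box is shut and the arm is clear of everything. Handing in.

```bash
python3 -c "
from bench import job; print(job.job_done())"
```

```text
the job is handed in; nothing more can be done
None
```

The longer box's cover is slid to its stop, its catch is pressed down and the secret drawer is out about 48 mm; the shorter box is still shut, and I handed the job in after about 12 s on the robot clock (no verdict was returned).

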